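# Screw the cap on the parts-cleaning jar

### The arm

A 6-joint arm with a two-finger parallel gripper is mounted at the origin on the work surface. World frame = base frame: x ahead of the robot, y to its left, z up, the work surface at z = 0. Lengths are in m, angles in rad, forces in N, time in s.
With the tool pointing down it reaches from about 0.2 to 0.875 m from the base axis. Payload 3.4 kg.
Tool frame: the origin (TCP) lies at the very end of the fingers, on their centre line; the grasp point (between the pads) lies 19 mm behind it; z points along the fingers, y is the line along which they close (so a half turn about z gives the same grasp; the last joint's range is limited). The gripper opens to 94 mm and grips with 3 to 60 N. Pads are 16 mm wide; open, the fingers measure 119 mm over their backs; the gripper's body (75 mm by 177 mm) begins 78 mm behind the grasp point.
Start: joints at [-0.121, 0.276, 1.505, -0, 1.361, -0.121], TCP at [0.575, -0, 0.205] pointing down, gripper open.
Joint ranges: [-2.89, 2.89], [-0.75, 2.08], [0.22, 2.7], [-1.18, 4.32], [0.11, 2.71], [-2.7, 2.7]. Speed limits (rad/s): [2.57, 2.57, 3.14, 3.14, 3.14, 3.14].

### API

Orientations are given as [roll, pitch, yaw] about the fixed x, y, z axes, in that order (R = Rz(yaw) Ry(pitch) Rx(roll)).
In Python, from rig import manip gives the robot as it stands.
- The arm moves only by the tool servo_tool, never from a script. Its arguments are lists of equal length, an entry for each row: "slide": the shift along the tool's x, y, z in cm, a list of three; "twist": the turn about the tool's z in rad; "jaw": the opening, from 0 (shut) to 1 (fully open). In form: {"slide": [[x, y, z], ...], "twist": [twist, ...], "jaw": [jaw, ...]}. A call has 1 to 12 rows; each row shifts and turns the commanded pose from where the row before left it, along the tool's axes as they then stand; what a row does not reach is not made up. A row lasts 1/10 s, in which the tool goes at most 50 mm and 8.59 degrees, less where a joint would pass 70% of its speed; a pose out of reach is approached as far as the arm can. A call is refused whole if a number of a shift passes 5 or a number of a turn 0.15, either way. A call with a gripper value outside its range is refused whole. The fingers move at their own pace and stop on an object; "grip_force" is the grip in N (left out, the last holds). Time passes only in rows, so rows that do not move let the fingers close. It gives the time, the measured TCP pose, the force, the opening and the grip force at its end, in the units of the state.
- manip.read_state(): the state, without advancing time (a new reading comes with each control period).
- manip.snapshot(name): name is "scene" or "side" or "wrist"; returns (picture, depth): 400x640x3 uint8, red, green, blue; 400x640 float32, m along the optical axis (not along the pixel's ray), 0 where there is no reading.
- manip.calibration(name): a dict with "camera_matrix" (3x3 intrinsics, pixels), "D" ([k1, k2, p1, p2, k3] as OpenCV has them; the pictures are not rectified), "R" (3x3) and "t" (3): a world point X has camera coordinates R X + t. Camera axes: x right, y down, z forward; pixel columns grow to the right and rows downward; lengths in m; the calibration is good to about 2 mm. A picture is of the moment at which its call begins: read the wrist's pose just before it. calibration takes no time and is no camera call; for the wrist camera it gives the pose at the moment of the call.
- manip.hand_in(): hands the job in; it is judged then, once.
The state is a dict: "t": time; "q": joint angles; "qd": joint speeds; "tau": joint torques, N m; "ee_pos": TCP position; "tool_rot": TCP orientation; "ft_force": force on the tool from outside, world axes, zero at the start; "ft_torque": the same for the moment, N m; "grip_width": finger opening in m; "gripper_force": force on a finger pad.
Only numpy, scipy, OpenCV 4.12 (cv2) and the standard library are available. Lean on these libraries where they do the work, as an engineer would, in place of code of your own. Each camera call takes 0.05 s, during which the arm holds its last target. There are 200 camera calls.

### The job

Put the black cap that lies on the bench onto the neck of the jar in the holder and screw it fully home, level, and let go. Set it on the neck, turn it backward (counter-clockwise) until you feel it drop into the thread starts, then screw it forward (clockwise) until it comes up against its stop; be gentle, do not force or cross-thread it, and leave the other things on the bench alone.

Things in the scene. Friction and masses are not known exactly. Their poses are not given: they have to be found in the camera images.
- cap: Loose round black ribbed screw cap, 60 mm across, 30 mm tall, about 70 g, lying right way up on the bench. Origin: centre of its underside, z up along its axis. At the very foot of the skirt inside, three round lugs 4.5 mm thick stand inward at 120 degrees, tips 22.5 mm from the axis; skirt bore 54 mm across. Nothing outside shows where the lugs are. Grip it across the skirt from above.
- cap_top (a point): Centre of the cap's flat top, 30 mm above its underside.
- holder: Grey holder screwed to the bench with a glass jar clamped in it: base 130 x 130 x 18 mm and a ring 94 mm across, 50 mm high. The jar (78 mm across up to 86 mm high, then narrowing to the neck) cannot move. Origin: centre of the underside, z up. The jar is clamped at any angle: the holder's yaw does not tell the thread's angle, which is not measured.
- neck (a point): On the jar's upright axis, 125 mm above the bench, level with the three flat lands ringing the aluminium neck (51 mm across); a cap resting on them has its underside here. A bevelled lip 42 mm across stands 6 mm higher and centres the cap (1.5 mm play all round). Each third, going clockwise from above: a notch 20 degrees wide, then a land of 100 degrees. The cap stays where it is let go.
- stops (a point): On the axis, 4 mm above point neck: level of the tops of the three blunt stops, which stand on the last (most clockwise) 8 degrees of each land, next to the following notch. A cap may first come down on them. Turned forward before it has dropped, the cap's lugs run against the stops; turned backward beyond a notch they meet the other side of a stop.
- started (a point): On the axis, 9 mm below point neck: the floor of the notches; underside of the cap when its lugs have dropped in. From here a thread runs clockwise under the land, with 1.5 mm up-and-down play: its floor falls 6 mm over 70 degrees to a level pocket. A lug not fully down catches the land's edge. Once down, the cap can be gripped again.
- home (a point): On the axis, 15 mm below point neck: the cap's underside when fully home. There the lugs meet a firm end stop, about 88 to 97 degrees clockwise of where they dropped. Nothing is under the skirt for 8 mm below this. All is rigid: a lug pressed on metal gives under 1 mm at 20 N. More than about 25 N on the neck (or a 0.6 N m twist) is forcing it.
- oil_can: Small can, 48 mm across, 100 mm tall; a bystander. Origin: centre of its underside.
- screwdriver: Screwdriver 160 mm long lying on the bench; a bystander. Origin: under its middle, x along it.
- clock_wheel: Brass clock wheel 67 mm across lying flat; a bystander. Origin: centre of its underside.
- wood_block: Wooden block 60 x 110 x 35 mm; a bystander. Origin: centre of its underside.

How it is judged:
On the way:
1. the cap, level, has dropped into the thread starts (underside 6.5 to 11.2 mm below site neck) (z of cap in the frame of neck between -0.0112 and -0.0065 m and horizontal distance between cap and neck below 0.003 m and angle between cap's own z axis and vertical below 0.07 rad), for 0.1 s.
At the end, for the whole second after the job is handed in: The cap is screwed home on the jar: its underside is 13.5 to 17 mm below site neck (15 mm when against the stop), centred within 3 mm, level within 0.05 rad, at rest and released (z of cap in the frame of neck between -0.017 and -0.0135 m and horizontal distance between cap and neck below 0.003 m and angle between cap's own z axis and vertical below 0.05 rad and linear speed of cap below 0.01 m/s); the robot touches nothing.
It fails at once if the cap is forced against the jar: more than 35 N between them (contact force between cap and holder above 35 N).
It fails at once if the cap is cross-threaded: tilted by more than 0.17 rad while on the neck (horizontal distance between cap and neck below 0.008 m and z of cap in the frame of neck below 0.003 m and angle between cap's own z axis and vertical above 0.17 rad).
It fails at once if a bystander is moved by more than 20 mm (distance of any of oil_can, screwdriver, clock_wheel, wood_block from where it was at the start of the episode above 0.02 m).
It also fails if it takes over 69 s, if anything falls off the work surface, if the arm or the gripper's body presses on something with over 40 N, if the wrist force passes 120 N, or if a joint passes its speed limit or range.

## Working session

There is one attempt and no reset: what is moved stays moved. The work goes in short steps, Python scripts to look and compute and a tool call to move; the robot and the scene stay as the last step left them, time stands still between calls to the robot, and variables do not carry over. Pictures are saved under pics/ and viewed, at most 10 in all, crops included, and the job is handed in when it is done.

Besides the shell and the picture viewer there is one more tool, called after "Request:" as name(argument=value, ...), one argument or row to a line, values as JSON. servo_tool: Moves the arm, as the interface text tells. Its arguments: {"type":"object","properties":{"slide":{"type":"array"},"twist":{"type":"array"},"jaw":{"type":"array"},"grip_force":{"type":"number"}},"required":["slide","twist","jaw"]}

```bash
mkdir -p pics; ls; python3 - <<'E'
from rig import manip
import cv2, numpy as np
s=manip.read_state(); print(s)
for n in ("scene","side","wrist"):
    p,d=manip.snapshot(n); np.savez(f"pics/{n}0.npz",p=p,d=d,**manip.calibration(n)); cv2.imwrite(f"pics/{n}0.png",p[:,:,::-1])
    c=manip.calibration(n); print(n,c["camera_matrix"].round(1).tolist(),c["D"],c["R"].round(3).tolist(),c["t"].round(3))
E
```

```text
pics
{'t': 0.0, 'q': array([-1.21003160e-01,  2.76544822e-01,  1.50609935e+00,  1.27762840e-05,
        1.36068936e+00, -1.21049918e-01]), 'qd': array([-8.18153796e-04,  9.27027739e-05,  1.16099723e-03,  1.06282360e-06,
       -3.06752720e-04,  4.03517138e-05]), 'tau': array([ 1.66144628e-04, -4.04588020e+01, -2.37234324e+01,  7.02253589e-02,
        3.46444664e-02, -1.77189750e-04]), 'ee_pos': array([5.74443587e-01, 6.53655004e-05, 2.04646814e-01]), 'tool_rot': array([-3.13986602e+00, -2.22617810e-04,  1.57084022e+00]), 'ft_force': array([-0.41816064,  0.67304506,  0.97028284]), 'ft_torque': array([ 0.0027978 ,  0.03071262, -0.00805089]), 'gripper_force': 0.0, 'grip_width': 0.0939450399792108}
scene [[434.2, 0.0, 310.9], [0.0, 434.2, 190.3], [0.0, 0.0, 1.0]] [-0.05434374  0.          0.          0.          0.        ] [[-0.678, 0.735, 0.006], [0.447, 0.418, -0.791], [-0.584, -0.533, -0.612]] [ 0.387 -0.196  1.362]
side [[423.8, 0.0, 321.5], [0.0, 423.8, 202.9], [0.0, 0.0, 1.0]] [-0.11499942  0.          0.          0.          0.        ] [[-0.925, -0.379, -0.016], [-0.179, 0.474, -0.862], [0.334, -0.795, -0.506]] [0.563 0.209 0.789]
wrist [[330.7, 0.0, 312.6], [0.0, 330.7, 192.3], [0.0, 0.0, 1.0]] [-0.06168943  0.          0.          0.          0.        ] [[1.0, 0.001, -0.0], [0.001, -0.963, 0.269], [-0.0, -0.269, -0.963]] [-0.575 -0.029  0.391]
```

View pics/scene0.png

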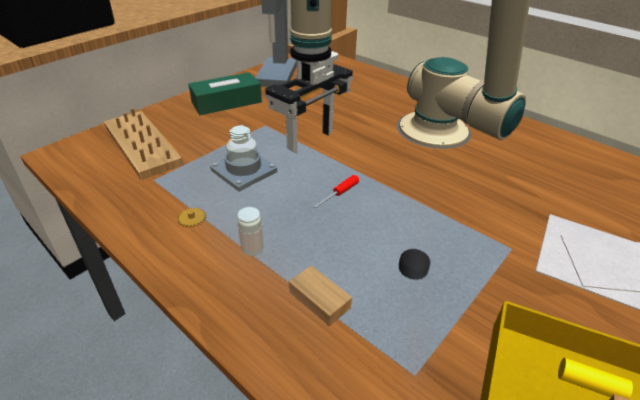

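View pics/side0.png

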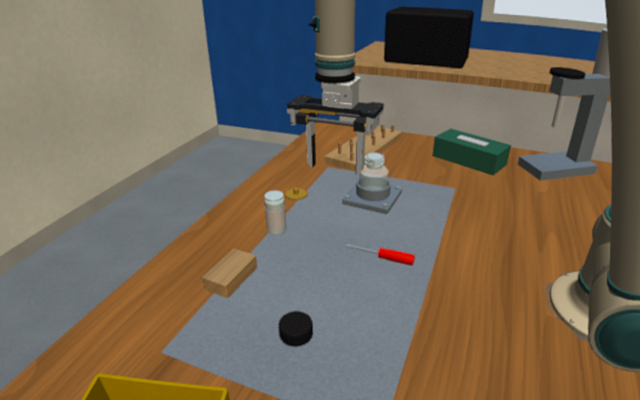

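The scene picture shows the cap at (414,262) and the jar neck at (239,134) on its holder at (243,169). In the side picture the cap is at (295,327) and the neck at (374,160).

```bash
cat > h.py <<'E'
import numpy as np, cv2
def load(n): return dict(np.load(f"pics/{n}.npz"))
def ray(c,uv):
    p=cv2.undistortPoints(np.array(uv,float).reshape(-1,1,2),c["camera_matrix"],c["D"]).reshape(-1,2)
    d=np.c_[p,np.ones(len(p))]@c["R"]; return -c["R"].T@c["t"], d/np.linalg.norm(d,axis=1,keepdims=True)
def plane(c,uv,z):
    o,d=ray(c,uv); return o+d*((z-o[2])/d[:,2])[:,None]
def tri(cs,uvs):
    A=np.zeros((3,3));b=np.zeros(3);L=[]
    for c,uv in zip(cs,uvs):
        o,d=ray(c,uv);M=np.eye(3)-np.outer(d[0],d[0]);A+=M;b+=M@o;L.append((M,o))
    x=np.linalg.solve(A,b); return x,[float(np.linalg.norm(M@(x-o))) for M,o in L]
def cloud(c):
    v,u=np.mgrid[0:400,0:640]; uv=np.c_[u.ravel(),v.ravel()].astype(float)
    p=cv2.undistortPoints(uv.reshape(-1,1,2),c["camera_matrix"],c["D"]).reshape(-1,2)
    z=c["d"].ravel()[:,None]; X=(np.c_[p,np.ones(len(p))]*z-c["t"])@c["R"]; X[z[:,0]==0]=np.nan
    return X.reshape(400,640,3)
E
python3 - <<'E'
from h import *
a,b=load("scene0"),load("side0")
print("cap",tri([a,b],[(414,264),(295,329)])); print("neck top",tri([a,b],[(239,130),(374,157)]))
for n,c in (("scene",a),("side",b)):
    m=(c["p"].max(2)<50).astype(np.uint8); k,l,s,ce=cv2.connectedComponentsWithStats(m)
    for i in range(1,k):
        if 200<s[i,4]<2000: print(n,s[i],ce[i])
    X=cloud(c)
    for nm,uv in (("cap",(414,258) if n=="scene" else (295,322)),("neck",(239,133) if n=="scene" else (374,160)),("can",(249,215) if n=="scene" else (274,197)),("blk",(318,290) if n=="scene" else (230,265)),("wheel",(191,215) if n=="scene" else (296,193)),("sd",(346,185) if n=="scene" else (395,256)),):
        print(n,nm,X[uv[1],uv[0]].round(3))
E
```

```text
cap (array([0.54962857, 0.26915514, 0.01396073]), [5.28227273368301e-05, 5.2822727336828966e-05])
neck top (array([ 0.56129093, -0.25640449,  0.1261253 ]), [0.0006469215093087325, 0.0006469215093087335])
scene [ 266   48   86   67 1561] [307.9186419   80.23894939]
scene [501 111  22  26 242] [510.23966942 124.39669421]
scene [399 250  17  28 308] [406.56168831 263.37337662]
scene cap [0.55  0.267 0.03 ]
scene neck [ 0.576 -0.239  0.131]
scene can [ 0.74  -0.015  0.1  ]
scene blk [0.748 0.181 0.036]
scene wheel [nan nan nan]
scene sd [0.444 0.003 0.022]
side [550  68  35  27 425] [563.20705882  77.        ]
side [315  73  40  10 245] [333.86122449  78.24489796]
side [288  96  95  36 899] [339.75305895 109.50278087]
side [567  96  26  65 610] [579.50819672 126.09180328]
side [279 312  33  34 929] [295.37136706 328.50592034]
side [595 316  45  52 963] [613.61993769 345.42679128]
side cap [0.549 0.268 0.031]
side neck [ 0.556 -0.237  0.126]
side can [ 0.73  -0.008  0.102]
side blk [0.741 0.179 0.037]
side wheel [ 0.766 -0.194  0.009]
side sd [0.434 0.003 0.019]
```

View pics/wrist0.png

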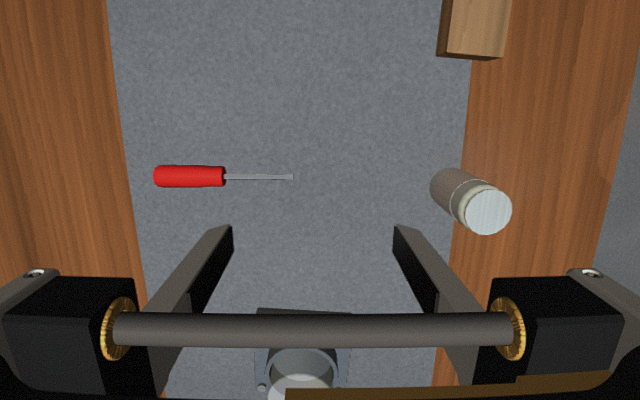

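The wrist picture shows the holder at the bottom, mostly hidden by the gripper bar, with the screwdriver and can clear of the route. I'll look at the neck from two wrist positions first.

Request:
servo_tool(
  slide=[
    [-5, 0, 0],
    [-5, 0, 0],
    [-5, 0, 0],
    [-5, 0, 0],
    [-5, 0, 0],
    [-5, 0, 0],
    [0, 0, 0],
    [0, 0, 0],
    [0, 0, 0],
  ],
  twist=[0, 0, 0, 0, 0, 0, 0, 0, 0],
  jaw=[1, 1, 1, 1, 1, 1, 1, 1, 1],
)

```text
t: 1.05
ee_pos: [0.5748, -0.2987, 0.2052]
tool_rot: [-3.141, -0.001, 1.571]
ft_force: [-0.8, 0.3, 0.7]
grip_width: 0.0944
gripper_force: 0.0
```

```bash
cat > snap.py <<'E'
import sys,cv2,numpy as np
from rig import manip
n,cam=sys.argv[1],sys.argv[2]
s=manip.read_state(); c=manip.calibration(cam); p,d=manip.snapshot(cam)
np.savez(f"pics/{n}.npz",p=p,d=d,**c); cv2.imwrite(f"pics/{n}.png",p[:,:,::-1])
print(n,round(s["t"],2),s["ee_pos"].round(4),s["tool_rot"].round(4),s["ft_force"].round(1),s["grip_width"])
E
python3 snap.py n1 wrist
```

```text
n1 1.05 [ 0.5748 -0.2987  0.2052] [-3.1410e+00 -1.4000e-03  1.5713e+00] [-0.8  0.3  0.7] 0.09441203912923408
```

Request:
servo_tool(
  slide=[
    [-4, -2, 0],
    [-4, -2, 0],
    [0, 0, 0],
    [0, 0, 0],
  ],
  twist=[0, 0, 0, 0],
  jaw=[1, 1, 1, 1],
)

```text
t: 1.5
ee_pos: [0.5351, -0.3789, 0.2057]
tool_rot: [3.141, -0.001, 1.571]
ft_force: [-0.1, -0.1, -0.3]
grip_width: 0.0939
gripper_force: 0.0
```

```bash
python3 snap.py n2 wrist; python3 -c "
import cv2,numpy as np
a=cv2.imread('pics/n1.png');b=cv2.imread('pics/n2.png')
cv2.imwrite('pics/n12.png',np.vstack([a[0:300],b[0:300]]))"
```

```text
n2 1.5 [ 0.5351 -0.3789  0.2057] [ 3.1412e+00 -9.0000e-04  1.5709e+00] [-0.1 -0.1 -0.3] 0.09390415559575446
```

View pics/n12.png

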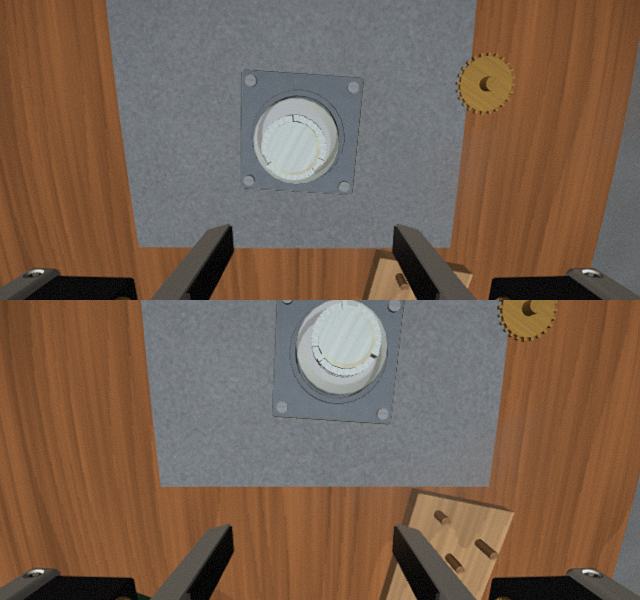

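In n1 the lip disc is centred near (293,148), with dark ticks on the neck at about (293,118), (267,162) and (313,171). In n2 the disc is near (346,40). I'll zoom in on both.

```bash
python3 -c "
import cv2,numpy as np
a=cv2.imread('pics/n1.png');b=cv2.imread('pics/n2.png')
A=cv2.resize(a[100:200,245:345],(400,500),interpolation=cv2.INTER_CUBIC) if 0 else cv2.resize(a[105:195,250:340],(400,400),interpolation=cv2.INTER_CUBIC)
B=cv2.resize(b[0:90,300:390],(400,400),interpolation=cv2.INTER_CUBIC)
cv2.imwrite('pics/nz.png',np.hstack([A,B]))"
```

```text
(no output)
```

View pics/nz.png

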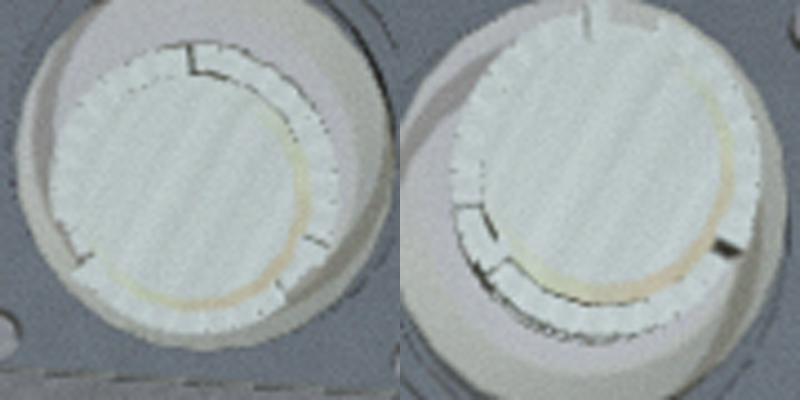

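The zoom shows the lip disc, centred near (193,188) in the left crop, and the notch slits. I'll get the centre from depth and from the rays.

```bash
python3 - <<'E'
from h import *
N={"n1":(250,105,(193,188)),"n2":(300,0,(208,160))}
cs=[];uvs=[]
for n,(u0,v0,ce) in N.items():
    c=load(n); X=cloud(c); print(n,"invalid",np.isnan(X[...,0]).mean().round(3))
    W=X[v0:v0+90,u0:u0+90].reshape(-1,3)
    for lo,hi in ((.1285,.135),(.121,.1275)):
        m=(W[:,2]>lo)&(W[:,2]<hi); P=W[m].astype(np.float32)
        if len(P)>10:
            q=np.percentile(P,[1,99],axis=0); print(lo,m.sum(),P.mean(0).round(4),"mid",(q.sum(0)/2).round(4),"size",(q[1]-q[0]).round(4), "enc",cv2.minEnclosingCircle(P[:,:2]))
    print(np.histogram(W[:,2],bins=np.arange(.08,.14,.004)))
    uv=(u0+(ce[0]+.5)/400*90-.5,v0+(ce[1]+.5)/400*90-.5); cs.append(c);uvs.append(uv)
    print(plane(c,[uv],.131))
print(tri(cs,uvs))
E
```

```text
n1 invalid 0.004Traceback (most recent call last):
  File "<stdin>", line 10, in <module>
cv2.error: OpenCV(4.12.0) /io/opencv/modules/imgproc/src/shapedescr.cpp:201: error: (-215:Assertion failed) count >= 0 && (depth == CV_32F || depth == CV_32S) in function 'minEnclosingCircle'
```

```bash
cat > m.py <<'E'
from h import *
N={"n1":(250,105,(193,188)),"n2":(300,0,(208,160))}
cs=[];uvs=[]
for n,(u0,v0,ce) in N.items():
    c=load(n); X=cloud(c)
    W=X[v0:v0+90,u0:u0+90].reshape(-1,3)
    for lo,hi in ((.1285,.135),(.121,.1275)):
        m=(W[:,2]>lo)&(W[:,2]<hi); P=W[m]
        if len(P)>10:
            q=np.percentile(P,[1,99],axis=0); print(n,lo,m.sum(),P.mean(0).round(4),"mid",(q.sum(0)/2).round(4),"size",(q[1]-q[0]).round(4), "enc",cv2.minEnclosingCircle(P[:,:2].astype(np.float32).copy().reshape(-1,1,2)))
    print(np.histogram(W[:,2],bins=np.arange(.08,.14,.004))[0])
    uv=(u0+(ce[0]+.5)/400*90-.5,v0+(ce[1]+.5)/400*90-.5); cs.append(c);uvs.append(uv)
    print(plane(c,[uv],.131))
print(tri(cs,uvs))
E
python3 m.py
```

```text
n1 0.1285 2176 [ 0.5602 -0.2564  0.1307] mid [ 0.5602 -0.2559  0.1305] size [0.0389 0.0387 0.0039] enc ((0.5600060224533081, -0.2567386031150818), 0.02546328864991665)
n1 0.121 870 [ 0.5605 -0.255   0.125 ] mid [ 0.56   -0.2573  0.1251] size [0.0499 0.049  0.0045] enc ((0.5599451065063477, -0.2570851743221283), 0.025818439200520515)
[   3  299  750  775  411    0    3    8   83   60   78  827 2139  113
    0]
[[ 0.56022746 -0.25529879  0.131     ]]
n2 0.1285 2635 [ 0.5598 -0.257   0.1307] mid [ 0.5602 -0.256   0.1306] size [0.0385 0.0394 0.0041] enc ((0.5599921345710754, -0.25687724351882935), 0.025501126423478127)
n2 0.121 1088 [ 0.5591 -0.258   0.1251] mid [ 0.56   -0.2577  0.1251] size [0.0497 0.0488 0.0045] enc ((0.5602298974990845, -0.25687336921691895), 0.025924483314156532)
[   5  286  834  868  538    0    5   25   99   81  104 1040 2542  193
    0]
[[ 0.55968447 -0.25576153  0.131     ]]
(array([ 0.55999112, -0.25548912,  0.12912909]), [0.00014107113012254958, 0.0001410711301225776])
```

Request:
servo_tool(
  slide=[
    [5, 0.2, 0],
    [5, 0.2, 0],
    [5, 0.2, 0],
    [5, 0.2, 0],
    [5, 0.2, 0],
    [5, 0.2, 0],
    [5, 0.2, 0],
    [5, 0.1, 0],
    [5, 0, 0],
    [5, 0, 0],
    [5, 0, 0],
    [3, 0, 0],
  ],
  twist=[0, 0, 0, 0, 0, 0, 0, 0, 0, 0, 0, 0],
  jaw=[1, 1, 1, 1, 1, 1, 1, 1, 1, 1, 1, 1],
)

```text
t: 2.75
ee_pos: [0.5482, 0.2054, 0.2059]
tool_rot: [3.141, -0.002, 1.576]
ft_force: [0.3, 0.8, -0.6]
grip_width: 0.0941
gripper_force: 0.0
```

Request:
servo_tool(
  slide=[
    [0, 0, 0],
    [0, 0, 0],
    [0, 0, 0],
  ],
  twist=[0, 0, 0],
  jaw=[1, 1, 1],
)

```text
t: 3.05
ee_pos: [0.5494, 0.1995, 0.2056]
tool_rot: [-3.142, 0.001, 1.571]
ft_force: [-0.6, 0.4, 0.7]
grip_width: 0.094
gripper_force: 0.0
```

```bash
python3 snap.py c1 wrist; cat > mc.py <<'E'
from h import *
import sys
for n in sys.argv[1:]:
    c=load(n); X=cloud(c)
    m=(X[...,2]>.026)&(X[...,2]<.034)&(np.hypot(X[...,0]-.55,X[...,1]-.268)<.045); P=X[m]
    print(n,m.sum(),P.mean(0).round(4),cv2.minEnclosingCircle(P[:,:2].astype(np.float32).reshape(-1,1,2)))
    g=(c["p"].max(2)<60).astype(np.uint8); k,l,s,ce=cv2.connectedComponentsWithStats(g)
    t=[i for i in range(1,k) if (m&(l==i)).sum()>300]
    for i in t: print(s[i],ce[i])
    v,u=np.nonzero(m); (cu,cv_),_,_=cv2.fitEllipse(cv2.convexHull(np.c_[u,v].astype(np.int32))); print("top px",cu,cv_,plane(c,[(cu,cv_)],.03))
E
python3 mc.py c1
```

```text
c1 3.05 [0.5494 0.1995 0.2056] [-3.1416e+00  6.0000e-04  1.5714e+00] [-0.6  0.4  0.7] 0.09396128324149221
c1 2598 [0.5483 0.2682 0.0299] ((0.548366129398346, 0.2677951157093048), 0.03058885782957077)
[ 283   80   58   59 2611] [311.30869399 109.17924167]
top px 311.0292663574219 109.05732727050781 [[0.54829097 0.26849741 0.03      ]]
```

Request:
servo_tool(
  slide=[
    [-3, 2, 0],
    [-3, 2, 0],
    [0, 0, 0],
    [0, 0, 0],
    [0, 0, 0],
  ],
  twist=[0, 0, 0, 0, 0],
  jaw=[1, 1, 1, 1, 1],
)

```text
t: 3.6
ee_pos: [0.5894, 0.1394, 0.2055]
tool_rot: [-3.141, -0.0, 1.57]
ft_force: [0.5, 0.0, 0.0]
grip_width: 0.094
gripper_force: 0.0
```

```bash
python3 snap.py c2 wrist; python3 mc.py c2; python3 -c "
import cv2,numpy as np
cv2.imwrite('pics/cc.png',np.vstack([cv2.imread('pics/c1.png')[:300],cv2.imread('pics/c2.png')[:300]]))"
```

```text
c2 3.6 [0.5894 0.1394 0.2055] [-3.1410e+00 -5.0000e-04  1.5697e+00] [0.5 0.  0. ] 0.0939770066002632
c2 2890 [0.5486 0.2679 0.0298] ((0.548712432384491, 0.26790526509284973), 0.030541948974132538)
[ 242   18   61   64 3013] [272.39860604  49.88748755]
top px 271.511474609375 48.923030853271484 [[0.54867674 0.26801107 0.03      ]]
```

View pics/cc.png

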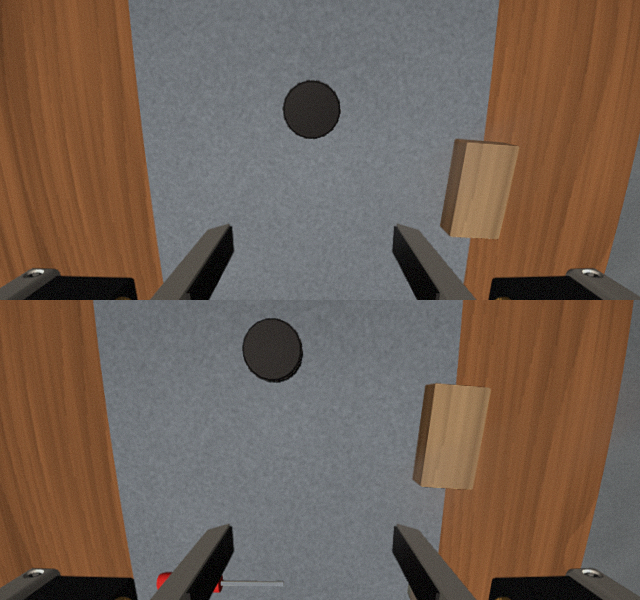

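The cap's top centre is at (311,109) in c1 and (272,49) in c2, which gives (0.5485, 0.268, 0.030). The height matches the text, and the block is clear. The neck is at (0.560, -0.2566). Next I'll go above the cap and down.

Request:
servo_tool(
  slide=[
    [4.3, -1.4, 0],
    [4.3, -1.4, 0],
    [4.3, -1.3, 0],
    [0, 0, 4],
    [0, 0, 4],
    [0, 0, 4],
    [0, 0, 3],
    [0, 0, 2],
    [0, 0, 1],
    [0, 0, 0],
    [0, 0, 0],
    [0, 0, 0],
  ],
  twist=[0, 0, 0, 0, 0, 0, 0, 0, 0, 0, 0, 0],
  jaw=[1, 1, 1, 1, 1, 1, 1, 1, 1, 1, 1, 1],
)

```text
t: 4.85
ee_pos: [0.5501, 0.2693, 0.0271]
tool_rot: [3.139, -0.001, 1.571]
ft_force: [0.1, -0.1, -0.2]
grip_width: 0.0939
gripper_force: 0.0
```

Request:
servo_tool(
  slide=[
    [-0.1, -0.15, 1],
    [0, 0, 1.1],
    [0, 0, 0],
    [0, 0, 0],
    [0, 0, 0],
  ],
  twist=[0, 0, 0, 0, 0],
  jaw=[1, 1, 1, 1, 1],
)

```text
t: 5.35
ee_pos: [0.5477, 0.2677, 0.0044]
tool_rot: [3.141, -0.0, 1.571]
ft_force: [0.5, -0.0, 0.0]
grip_width: 0.0939
gripper_force: 0.0
```

Request:
servo_tool(
  slide=[
    [0, 0, 0],
    [0, 0, 0],
    [0, 0, 0],
    [0, 0, 0],
    [0, 0, 0],
    [0, 0, 0],
    [0, 0, 0],
    [0, 0, 0],
  ],
  twist=[0, 0, 0, 0, 0, 0, 0, 0],
  jaw=[0.55, 0.55, 0.5, 0.5, 0.5, 0.5, 0.5, 0.5],
  grip_force=12,
)

```text
t: 6.15
ee_pos: [0.5476, 0.2677, 0.0046]
tool_rot: [3.141, -0.0, 1.571]
ft_force: [0.2, 0.1, -0.4]
grip_width: 0.0603
gripper_force: 12.0
```

Request:
servo_tool(
  slide=[
    [0, 0, -2],
    [0, 0, -4],
    [0, 0, -4],
    [0, 0, -4],
    [0, 0, -2.5],
    [0, 0, 0],
    [0, 0, 0],
  ],
  twist=[0, 0, 0, 0, 0, 0, 0],
  jaw=[0.5, 0.5, 0.5, 0.5, 0.5, 0.5, 0.5],
)

```text
t: 6.85
ee_pos: [0.547, 0.2675, 0.1689]
tool_rot: [-3.141, 0.0, 1.571]
ft_force: [-0.4, 0.4, -1.5]
grip_width: 0.06
gripper_force: 12.0
```

Request:
servo_tool(
  slide=[
    [-4, 0.1, 0],
    [-4.5, 0.1, 0],
    [-4.5, 0.1, 0],
    [-4.5, 0.1, 0],
    [-4.5, 0.1, 0],
    [-4.5, 0.1, 0],
    [-4.5, 0.1, 0],
    [-4.5, 0.1, 0],
    [-4.5, 0.1, 0],
    [-4.5, 0.1, 0],
    [-4.4, 0.1, 0],
    [-3.5, 0.1, 0],
  ],
  twist=[0, 0, 0, 0, 0, 0, 0, 0, 0, 0, 0, 0],
  jaw=[0.5, 0.5, 0.5, 0.5, 0.5, 0.5, 0.5, 0.5, 0.5, 0.5, 0.5, 0.5],
)

```text
t: 8.05
ee_pos: [0.5578, -0.2582, 0.1663]
tool_rot: [-3.137, -0.002, 1.569]
ft_force: [-0.1, -0.4, -0.4]
grip_width: 0.0603
gripper_force: 12.0
```

Request:
servo_tool(
  slide=[
    [0, 0, 0],
    [0, 0, 0],
    [0, 0, 0],
    [0, 0, 0],
    [0, 0, 0],
    [0, 0, 0],
    [0, 0, 0],
    [0, 0, 0],
    [0, 0, 0],
    [0, 0, 0],
  ],
  twist=[0.14, 0.14, 0.14, 0.14, 0.14, 0.14, 0.14, 0, 0, 0],
  jaw=[0.5, 0.5, 0.5, 0.5, 0.5, 0.5, 0.5, 0.5, 0.5, 0.5],
)

```text
t: 9.05
ee_pos: [0.559, -0.256, 0.1683]
tool_rot: [-3.14, 0.001, 0.593]
ft_force: [1.5, 0.0, -1.2]
grip_width: 0.06
gripper_force: 12.0
```

```bash
cat > go.py <<'E'
import numpy as np
from scipy.spatial.transform import Rotation as R
from rig import manip
s=manip.read_state(); M=R.from_euler("xyz",s["tool_rot"]).as_matrix(); off=np.array([.0003,0,0])
T=np.array([.560,-.2566,s["ee_pos"][2]]); e=M.T@(T-(s["ee_pos"]+M@off))
print("t",round(s["t"],2),"ee",s["ee_pos"].round(4),"rot",s["tool_rot"].round(4),"tool shift cm",(e*100).round(3),"q6",s["q"][5].round(3),"f",s["ft_force"].round(2),"tq",s["ft_torque"].round(3),"w",s["grip_width"],"under-neck mm",((s["ee_pos"][2]-.0045-.125)*1e3).round(2))
E
python3 go.py
```

```text
t 9.05 ee [ 0.559  -0.256   0.1683] rot [-3.1397e+00  8.0000e-04  5.9270e-01] tool shift cm [ 0.019  0.106 -0.   ] q6 0.436 f [ 1.54  0.03 -1.15] tq [0.052 0.114 0.013] w 0.05996327402265804 under-neck mm 38.82
```

Request:
servo_tool(
  slide=[
    [0, 0.1, 1],
    [0, 0, 1],
    [0, 0, 0.8],
    [0, 0, 0],
    [0, 0, 0],
    [0, 0, 0],
  ],
  twist=[0, 0, 0, 0, 0, 0],
  jaw=[0.5, 0.5, 0.5, 0.5, 0.5, 0.5],
)

```text
t: 9.65
ee_pos: [0.5604, -0.2573, 0.1418]
tool_rot: [3.141, -0.0, 0.591]
ft_force: [0.2, 0.2, -1.1]
grip_width: 0.0601
gripper_force: 12.0
```

```bash
python3 go.py; python3 go.py
```

```text
t 9.65 ee [ 0.5604 -0.2573  0.1418] rot [ 3.1409e+00 -4.0000e-04  5.9090e-01] tool shift cm [-0.021 -0.076 -0.   ] q6 0.437 f [ 0.17  0.24 -1.15] tq [ 0.031  0.077 -0.036] w 0.06008257502663836 under-neck mm 12.27
t 9.65 ee [ 0.5604 -0.2573  0.1418] rot [ 3.1409e+00 -4.0000e-04  5.9090e-01] tool shift cm [-0.021 -0.076 -0.   ] q6 0.437 f [ 0.17  0.24 -1.15] tq [ 0.031  0.077 -0.036] w 0.06008257502663836 under-neck mm 12.27
```

Request:
servo_tool(
  slide=[
    [0, -0.04, 0.3],
    [0, 0, 0.2],
    [0, 0, 0.1],
    [0, 0, 0],
    [0, 0, 0],
  ],
  twist=[0, 0, 0, 0, 0],
  jaw=[0.5, 0.5, 0.5, 0.5, 0.5],
)

```text
t: 10.15
ee_pos: [0.5599, -0.2568, 0.1355]
tool_rot: [3.141, -0.0, 0.591]
ft_force: [-0.6, 0.0, -0.4]
grip_width: 0.0602
gripper_force: 12.0
```

Request:
servo_tool(
  slide=[
    [0, 0, 0.1],
    [0, 0, 0.1],
    [0, 0, 0],
  ],
  twist=[0, 0, 0],
  jaw=[0.5, 0.5, 0.5],
)

```text
t: 10.45
ee_pos: [0.5598, -0.2568, 0.1333]
tool_rot: [-3.141, 0.0, 0.591]
ft_force: [-0.5, 0.1, -0.9]
grip_width: 0.06
gripper_force: 12.0
```

```bash
python3 go.py
```

```text
t 10.45 ee [ 0.5598 -0.2568  0.1333] rot [-3.1414e+00  1.0000e-04  5.9080e-01] tool shift cm [-0.001 -0.001 -0.   ] q6 0.437 f [-0.47  0.11 -0.9 ] tq [-0.004  0.05   0.013] w 0.05997980365780139 under-neck mm 3.82
```

The cap is over the lip, centred, with no force yet. Lowering on.

Request:
servo_tool(
  slide=[
    [0, 0, 0.1],
    [0, 0, 0.1],
    [0, 0, 0],
  ],
  twist=[0, 0, 0],
  jaw=[0.5, 0.5, 0.5],
)

```text
t: 10.75
ee_pos: [0.5594, -0.2568, 0.1313]
tool_rot: [-3.141, 0.001, 0.591]
ft_force: [-1.0, -0.4, -0.7]
grip_width: 0.0601
gripper_force: 12.0
```

Request:
servo_tool(
  slide=[
    [0, 0, 0.05],
    [0, 0, 0.05],
    [0, 0, 0],
  ],
  twist=[0, 0, 0],
  jaw=[0.5, 0.5, 0.5],
)

```text
t: 11.05
ee_pos: [0.5594, -0.2568, 0.1305]
tool_rot: [-3.141, 0.001, 0.591]
ft_force: [-1.7, 0.1, 0.1]
grip_width: 0.0599
gripper_force: 12.0
```

Request:
servo_tool(
  slide=[
    [0, 0, 0.05],
    [0, 0, 0.05],
    [0, 0, 0],
  ],
  twist=[0, 0, 0],
  jaw=[0.5, 0.5, 0.5],
)

```text
t: 11.35
ee_pos: [0.5595, -0.2568, 0.1294]
tool_rot: [-3.141, 0.0, 0.591]
ft_force: [-2.9, -0.4, 1.6]
grip_width: 0.0598
gripper_force: 12.0
```

Request:
servo_tool(
  slide=[
    [0, 0, 0.05],
    [0, 0, 0],
    [0, 0, 0],
  ],
  twist=[0, 0, 0],
  jaw=[0.5, 0.5, 0.5],
)

```text
t: 11.65
ee_pos: [0.5596, -0.2568, 0.1293]
tool_rot: [-3.142, 0.0, 0.591]
ft_force: [-3.8, -0.5, 4.1]
grip_width: 0.06
gripper_force: 12.0
```

```bash
python3 go.py
```

```text
t 11.65 ee [ 0.5596 -0.2568  0.1293] rot [-3.1415e+00  4.0000e-04  5.9090e-01] tool shift cm [ 0.018  0.005 -0.   ] q6 0.437 f [-3.82 -0.48  4.13] tq [0.063 0.872 0.046] w 0.060048562359908346 under-neck mm -0.25
```

Request:
servo_tool(
  slide=[
    [-0.04, -0.03, 0],
    [0, 0, 0],
    [0, 0, 0],
  ],
  twist=[0, 0, 0],
  jaw=[0.5, 0.5, 0.5],
)

```text
t: 11.95
ee_pos: [0.5596, -0.2568, 0.1293]
tool_rot: [3.141, -0.0, 0.591]
ft_force: [-3.1, -1.9, 3.7]
grip_width: 0.0602
gripper_force: 12.0
```

Request:
servo_tool(
  slide=[
    [0, 0, 0],
    [0, 0, 0],
    [0, 0, 0],
  ],
  twist=[-0.06, -0.06, 0],
  jaw=[0.5, 0.5, 0.5],
)

```text
t: 12.25
ee_pos: [0.5608, -0.2565, 0.1292]
tool_rot: [3.14, -0.003, 0.71]
ft_force: [0.1, 0.8, 3.6]
grip_width: 0.0602
gripper_force: 12.0
```

```bash
python3 go.py
```

```text
t 12.25 ee [ 0.5608 -0.2565  0.1292] rot [ 3.1398e+00 -2.5000e-03  7.1030e-01] tool shift cm [-0.095 -0.049 -0.   ] q6 0.317 f [0.09 0.78 3.57] tq [ 0.175  0.043 -0.001] w 0.06019766500328155 under-neck mm -0.26
```

Request:
servo_tool(
  slide=[
    [0, 0, 0.03],
    [0, 0, 0],
    [0, 0, 0],
  ],
  twist=[-0.05, -0.05, 0],
  jaw=[0.5, 0.5, 0.5],
)

```text
t: 12.55
ee_pos: [0.5606, -0.2564, 0.1291]
tool_rot: [3.14, -0.002, 0.81]
ft_force: [-0.7, 1.3, 4.4]
grip_width: 0.0603
gripper_force: 12.0
```

Request:
servo_tool(
  slide=[
    [0, 0, 0],
    [0, 0, 0],
    [0, 0, 0],
  ],
  twist=[-0.04, -0.04, 0],
  jaw=[0.5, 0.5, 0.5],
)

```text
t: 12.85
ee_pos: [0.5603, -0.2566, 0.1291]
tool_rot: [3.14, -0.001, 0.889]
ft_force: [0.2, 1.5, 4.0]
grip_width: 0.0602
gripper_force: 12.0
```

```bash
python3 go.py
```

```text
t 12.85 ee [ 0.5603 -0.2566  0.1291] rot [ 3.140e+00 -1.400e-03  8.891e-01] tool shift cm [-0.054 -0.023 -0.   ] q6 0.138 f [0.18 1.46 4.02] tq [0.319 0.045 0.076] w 0.060163737758223416 under-neck mm -0.39
```

Request:
servo_tool(
  slide=[
    [0, 0, 0],
    [0, 0, 0],
    [0, 0, 0],
  ],
  twist=[-0.05, -0.04, 0],
  jaw=[0.5, 0.5, 0.5],
)

```text
t: 13.15
ee_pos: [0.5601, -0.2567, 0.1291]
tool_rot: [3.14, -0.001, 0.979]
ft_force: [1.0, 1.2, 4.4]
grip_width: 0.0602
gripper_force: 12.0
```

Request:
servo_tool(
  slide=[
    [0, 0, 0],
    [0, 0, 0],
    [0, 0, 0],
  ],
  twist=[-0.04, -0.04, 0],
  jaw=[0.5, 0.5, 0.5],
)

```text
t: 13.45
ee_pos: [0.56, -0.2569, 0.1291]
tool_rot: [3.14, -0.0, 1.059]
ft_force: [0.0, 1.5, 4.4]
grip_width: 0.06
gripper_force: 12.0
```

Request:
servo_tool(
  slide=[
    [0, 0, 0],
    [0, 0, 0],
    [0, 0, 0],
  ],
  twist=[-0.05, -0.04, 0],
  jaw=[0.5, 0.5, 0.5],
)

```text
t: 13.75
ee_pos: [0.5601, -0.257, 0.1291]
tool_rot: [3.14, -0.0, 1.149]
ft_force: [0.5, 0.8, 4.5]
grip_width: 0.0601
gripper_force: 12.0
```

Request:
servo_tool(
  slide=[
    [0, 0, 0],
    [0, 0, 0],
    [0, 0, 0],
  ],
  twist=[-0.04, -0.04, 0],
  jaw=[0.5, 0.5, 0.5],
)

```text
t: 14.05
ee_pos: [0.5601, -0.257, 0.1291]
tool_rot: [3.14, 0.0, 1.229]
ft_force: [-0.2, 0.6, 4.8]
grip_width: 0.0601
gripper_force: 12.0
```

```bash
python3 go.py
```

```text
t 14.05 ee [ 0.5601 -0.257   0.1291] rot [3.1398 0.     1.2288] tool shift cm [ 0.006 -0.021 -0.   ] q6 -0.201 f [-0.16  0.57  4.84] tq [ 0.247 -0.042  0.053] w 0.060123700581646684 under-neck mm -0.42
```

Request:
servo_tool(
  slide=[
    [0, 0, 0],
    [0, 0, 0],
    [0, 0, 0],
  ],
  twist=[-0.05, -0.04, 0],
  jaw=[0.5, 0.5, 0.5],
)

```text
t: 14.35
ee_pos: [0.56, -0.2571, 0.1291]
tool_rot: [3.14, 0.0, 1.319]
ft_force: [0.8, 1.1, 4.1]
grip_width: 0.0599
gripper_force: 12.0
```

Request:
servo_tool(
  slide=[
    [0, 0, 0],
    [0, 0, 0],
    [0, 0, 0],
  ],
  twist=[-0.04, -0.04, 0],
  jaw=[0.5, 0.5, 0.5],
)

```text
t: 14.65
ee_pos: [0.56, -0.2571, 0.1291]
tool_rot: [3.14, 0.0, 1.399]
ft_force: [-0.6, 0.7, 4.7]
grip_width: 0.0599
gripper_force: 12.0
```

Request:
servo_tool(
  slide=[
    [0, 0, 0],
    [0, 0, 0],
    [0, 0, 0],
  ],
  twist=[-0.05, -0.04, 0],
  jaw=[0.5, 0.5, 0.5],
)

```text
t: 14.95
ee_pos: [0.56, -0.2572, 0.1291]
tool_rot: [3.14, 0.001, 1.489]
ft_force: [0.3, 1.4, 4.7]
grip_width: 0.0601
gripper_force: 12.0
```

Request:
servo_tool(
  slide=[
    [0, 0, 0],
    [0, 0, 0],
    [0, 0, 0],
  ],
  twist=[-0.04, -0.04, 0],
  jaw=[0.5, 0.5, 0.5],
)

```text
t: 15.25
ee_pos: [0.5601, -0.2572, 0.1291]
tool_rot: [3.14, 0.001, 1.569]
ft_force: [0.1, 1.5, 4.1]
grip_width: 0.0602
gripper_force: 12.0
```

Request:
servo_tool(
  slide=[
    [0, 0, 0],
    [0, 0, 0],
    [0, 0, 0],
  ],
  twist=[-0.05, -0.04, 0],
  jaw=[0.5, 0.5, 0.5],
)

```text
t: 15.55
ee_pos: [0.56, -0.2572, 0.1291]
tool_rot: [3.14, 0.001, 1.659]
ft_force: [0.3, 0.1, 6.3]
grip_width: 0.0604
gripper_force: 12.0
```

Request:
servo_tool(
  slide=[
    [0, 0, 0],
    [0, 0, 0],
    [0, 0, 0],
  ],
  twist=[-0.04, -0.04, 0],
  jaw=[0.5, 0.5, 0.5],
)

```text
t: 15.85
ee_pos: [0.56, -0.2572, 0.1291]
tool_rot: [3.14, 0.001, 1.739]
ft_force: [-0.3, -0.1, 5.4]
grip_width: 0.0597
gripper_force: 12.0
```

```bash
python3 go.py
```

```text
t 15.85 ee [ 0.56   -0.2572  0.1291] rot [3.1402e+00 1.3000e-03 1.7388e+00] tool shift cm [ 0.032  0.01  -0.   ] q6 -0.711 f [-0.34 -0.05  5.41] tq [ 0.113 -0.022  0.082] w 0.059722603553788604 under-neck mm -0.39
```

Request:
servo_tool(
  slide=[
    [0, 0, 0],
    [0, 0, 0],
    [0, 0, 0],
  ],
  twist=[-0.05, -0.04, 0],
  jaw=[0.5, 0.5, 0.5],
)

```text
t: 16.15
ee_pos: [0.56, -0.2573, 0.1291]
tool_rot: [3.14, 0.001, 1.829]
ft_force: [0.7, 1.0, 4.9]
grip_width: 0.0601
gripper_force: 12.0
```

Request:
servo_tool(
  slide=[
    [0, 0, 0],
    [0, 0, 0],
    [0, 0, 0],
  ],
  twist=[-0.04, -0.04, 0],
  jaw=[0.5, 0.5, 0.5],
)

```text
t: 16.45
ee_pos: [0.56, -0.2572, 0.1291]
tool_rot: [3.14, 0.001, 1.909]
ft_force: [0.0, 0.7, 5.4]
grip_width: 0.0598
gripper_force: 12.0
```

Request:
servo_tool(
  slide=[
    [0, 0, 0],
    [0, 0, 0],
    [0, 0, 0],
  ],
  twist=[-0.05, -0.04, 0],
  jaw=[0.5, 0.5, 0.5],
)

```text
t: 16.75
ee_pos: [0.5601, -0.2573, 0.1291]
tool_rot: [3.141, 0.002, 1.999]
ft_force: [-0.2, 1.0, 5.2]
grip_width: 0.0599
gripper_force: 12.0
```

Request:
servo_tool(
  slide=[
    [0, 0, 0],
    [0, 0, 0],
    [0, 0, 0],
  ],
  twist=[-0.04, -0.04, 0],
  jaw=[0.5, 0.5, 0.5],
)

```text
t: 17.05
ee_pos: [0.5602, -0.2574, 0.1291]
tool_rot: [3.141, 0.002, 2.079]
ft_force: [0.5, -0.8, 4.2]
grip_width: 0.06
gripper_force: 12.0
```

Request:
servo_tool(
  slide=[
    [0, 0, 0],
    [0, 0, 0],
    [0, 0, 0],
  ],
  twist=[-0.05, -0.04, 0],
  jaw=[0.5, 0.5, 0.5],
)

```text
t: 17.35
ee_pos: [0.5595, -0.2571, 0.1281]
tool_rot: [-3.141, 0.0, 2.169]
ft_force: [0.9, -1.0, -0.3]
grip_width: 0.0603
gripper_force: 12.0
```

Request:
servo_tool(
  slide=[
    [0, 0, 0],
    [0, 0, 0],
    [0, 0, 0],
  ],
  twist=[-0.04, -0.04, 0],
  jaw=[0.5, 0.5, 0.5],
)

```text
t: 17.65
ee_pos: [0.5586, -0.2565, 0.1276]
tool_rot: [-3.141, -0.002, 2.249]
ft_force: [-0.1, 0.7, -1.0]
grip_width: 0.0603
gripper_force: 12.0
```

```bash
python3 go.py
```

```text
t 17.65 ee [ 0.5586 -0.2565  0.1276] rot [-3.1406e+00 -2.0000e-03  2.2486e+00] tool shift cm [-0.125  0.105 -0.   ] q6 -1.221 f [-0.12  0.67 -1.04] tq [ 0.038 -0.01  -0.026] w 0.060257728505476005 under-neck mm -1.9
```

The force has vanished and z has fallen, so the lugs are in the notches. I'll re-centre, turn back a touch and lower.

Request:
servo_tool(
  slide=[
    [-0.1, 0.08, 0.05],
    [0, 0, 0.1],
    [0, 0, 0.1],
    [0, 0, 0],
  ],
  twist=[0.04, 0, 0, 0],
  jaw=[0.5, 0.5, 0.5, 0.5],
)

```text
t: 18.05
ee_pos: [0.5602, -0.2569, 0.1256]
tool_rot: [-3.141, -0.001, 2.211]
ft_force: [-0.6, -0.2, -1.0]
grip_width: 0.0599
gripper_force: 12.0
```

```bash
python3 go.py
```

```text
t 18.05 ee [ 0.5602 -0.2569  0.1256] rot [-3.1411e+00 -1.0000e-03  2.2106e+00] tool shift cm [0.002 0.003 0.   ] q6 -1.182 f [-0.57 -0.22 -1.03] tq [0.071 0.073 0.025] w 0.059907790614441445 under-neck mm -3.87
```

Request:
servo_tool(
  slide=[
    [0, 0, 0.1],
    [0, 0, 0.1],
    [0, 0, 0.1],
    [0, 0, 0],
  ],
  twist=[0, 0, 0, 0],
  jaw=[0.5, 0.5, 0.5, 0.5],
)

```text
t: 18.45
ee_pos: [0.5607, -0.2571, 0.1231]
tool_rot: [3.141, 0.0, 2.211]
ft_force: [0.2, 0.2, -0.0]
grip_width: 0.0602
gripper_force: 12.0
```

Request:
servo_tool(
  slide=[
    [0, 0, 0.1],
    [0, 0, 0.07],
    [0, 0, 0],
  ],
  twist=[0, 0, 0],
  jaw=[0.5, 0.5, 0.5],
)

```text
t: 18.75
ee_pos: [0.5606, -0.2571, 0.1214]
tool_rot: [3.141, 0.0, 2.211]
ft_force: [-0.4, 0.4, -1.5]
grip_width: 0.0604
gripper_force: 12.0
```

```bash
python3 go.py
```

```text
t 18.75 ee [ 0.5606 -0.2571  0.1214] rot [3.1415e+00 1.0000e-04 2.2107e+00] tool shift cm [ 0.047 -0.023 -0.   ] q6 -1.183 f [-0.44  0.4  -1.49] tq [ 0.067 -0.065  0.007] w 0.06043591282757578 under-neck mm -8.11
```

Request:
servo_tool(
  slide=[
    [0.03, -0.02, 0.06],
    [0, 0, 0.06],
    [0, 0, 0],
  ],
  twist=[0, 0, 0],
  jaw=[0.5, 0.5, 0.5],
)

```text
t: 19.05
ee_pos: [0.5603, -0.257, 0.1204]
tool_rot: [3.141, 0.0, 2.211]
ft_force: [0.2, 0.3, 0.3]
grip_width: 0.0597
gripper_force: 12.0
```

Request:
servo_tool(
  slide=[
    [0, 0, 0.04],
    [0, 0, 0],
    [0, 0, 0],
  ],
  twist=[0, 0, 0],
  jaw=[0.5, 0.5, 0.5],
)

```text
t: 19.35
ee_pos: [0.5604, -0.257, 0.1203]
tool_rot: [3.141, 0.0, 2.211]
ft_force: [-1.1, 0.3, 2.9]
grip_width: 0.06
gripper_force: 12.0
```

```bash
python3 go.py
```

```text
t 19.35 ee [ 0.5604 -0.257   0.1203] rot [3.1414e+00 5.0000e-04 2.2108e+00] tool shift cm [ 0.023 -0.006 -0.   ] q6 -1.183 f [-1.12  0.29  2.9 ] tq [ 0.089  0.142 -0.016] w 0.05999123998069093 under-neck mm -9.24
```

Seated on the notch floor, 9.2 mm below the neck. Now screwing forward, following the fall of about 4.9 mm/rad.

Request:
servo_tool(
  slide=[
    [0, 0, 0],
    [0, 0, 0],
    [0, 0, 0],
  ],
  twist=[0.05, 0.05, 0],
  jaw=[0.5, 0.5, 0.5],
)

```text
t: 19.65
ee_pos: [0.5606, -0.2573, 0.1203]
tool_rot: [3.141, 0.001, 2.111]
ft_force: [1.1, -0.2, 1.6]
grip_width: 0.0598
gripper_force: 12.0
```

Request:
servo_tool(
  slide=[
    [0, 0, 0.01],
    [0, 0, 0.02],
    [0, 0, 0],
  ],
  twist=[0.05, 0.05, 0],
  jaw=[0.5, 0.5, 0.5],
)

```text
t: 19.95
ee_pos: [0.5607, -0.2574, 0.12]
tool_rot: [3.141, 0.001, 2.012]
ft_force: [-0.1, -0.7, 2.6]
grip_width: 0.0599
gripper_force: 12.0
```

```bash
python3 go.py
```

```text
t 19.95 ee [ 0.5607 -0.2574  0.12  ] rot [3.1410e+00 1.4000e-03 2.0118e+00] tool shift cm [ 0.075 -0.029 -0.   ] q6 -0.984 f [-0.14 -0.74  2.59] tq [-0.12  -0.065 -0.048] w 0.05985094879577653 under-neck mm -9.55
```

Request:
servo_tool(
  slide=[
    [0.03, -0.02, 0.025],
    [0, 0, 0.025],
    [0, 0, 0],
  ],
  twist=[0.05, 0.05, 0],
  jaw=[0.5, 0.5, 0.5],
)

```text
t: 20.25
ee_pos: [0.5605, -0.2572, 0.1196]
tool_rot: [3.141, 0.001, 1.912]
ft_force: [0.2, -0.8, 3.1]
grip_width: 0.0604
gripper_force: 12.0
```

Request:
servo_tool(
  slide=[
    [0, 0, 0.025],
    [0, 0, 0.025],
    [0, 0, 0],
  ],
  twist=[0.05, 0.05, 0],
  jaw=[0.5, 0.5, 0.5],
)

```text
t: 20.55
ee_pos: [0.5604, -0.257, 0.119]
tool_rot: [3.141, 0.001, 1.813]
ft_force: [0.7, -0.1, 4.9]
grip_width: 0.0601
gripper_force: 12.0
```

```bash
python3 go.py
```

```text
t 20.55 ee [ 0.5604 -0.257   0.119 ] rot [3.1406e+00 8.0000e-04 1.8125e+00] tool shift cm [ 0.016 -0.032 -0.   ] q6 -0.785 f [ 0.68 -0.09  4.91] tq [-0.118 -0.066 -0.07 ] w 0.0600504316398941 under-neck mm -10.46
```

Tracking well, with about 5 N of press.

Request:
servo_tool(
  slide=[
    [0, 0, 0.02],
    [0, 0, 0.025],
    [0, 0, 0],
  ],
  twist=[0.05, 0.05, 0],
  jaw=[0.5, 0.5, 0.5],
)

```text
t: 20.85
ee_pos: [0.5604, -0.2568, 0.1185]
tool_rot: [3.141, 0.0, 1.713]
ft_force: [-0.0, -1.2, 4.2]
grip_width: 0.06
gripper_force: 12.0
```

Request:
servo_tool(
  slide=[
    [0, 0, 0.025],
    [0, 0, 0.025],
    [0, 0, 0],
  ],
  twist=[0.05, 0.05, 0],
  jaw=[0.5, 0.5, 0.5],
)

```text
t: 21.15
ee_pos: [0.5603, -0.2568, 0.118]
tool_rot: [3.141, 0.0, 1.613]
ft_force: [0.2, -0.4, 4.5]
grip_width: 0.0601
gripper_force: 12.0
```

Request:
servo_tool(
  slide=[
    [0, 0, 0.02],
    [0, 0, 0.025],
    [0, 0, 0],
  ],
  twist=[0.05, 0.05, 0],
  jaw=[0.5, 0.5, 0.5],
)

```text
t: 21.45
ee_pos: [0.5603, -0.2568, 0.1175]
tool_rot: [3.141, 0.0, 1.513]
ft_force: [0.4, -1.0, 4.5]
grip_width: 0.0603
gripper_force: 12.0
```

```bash
python3 go.py
```

```text
t 21.45 ee [ 0.5603 -0.2568  0.1175] rot [3.1408e+00 1.0000e-04 1.5130e+00] tool shift cm [-0.014 -0.028 -0.   ] q6 -0.485 f [ 0.37 -1.05  4.45] tq [-0.14  -0.066 -0.096] w 0.06034845955283502 under-neck mm -12.01
```

Request:
servo_tool(
  slide=[
    [0, 0, 0.025],
    [0, 0, 0.025],
    [0, 0, 0],
  ],
  twist=[0.05, 0.05, 0],
  jaw=[0.5, 0.5, 0.5],
)

```text
t: 21.75
ee_pos: [0.5602, -0.2567, 0.117]
tool_rot: [3.141, 0.0, 1.413]
ft_force: [0.4, -0.5, 5.6]
grip_width: 0.06
gripper_force: 12.0
```

Request:
servo_tool(
  slide=[
    [0, 0, 0.025],
    [0, 0, 0.025],
    [0, 0, 0],
  ],
  twist=[0.05, 0.05, 0],
  jaw=[0.5, 0.5, 0.5],
)

```text
t: 22.05
ee_pos: [0.5602, -0.2568, 0.1164]
tool_rot: [3.141, 0.0, 1.313]
ft_force: [0.6, -1.5, 5.4]
grip_width: 0.0599
gripper_force: 12.0
```

Request:
servo_tool(
  slide=[
    [0, 0, 0.025],
    [0, 0, 0.025],
    [0, 0, 0],
  ],
  twist=[0.05, 0.05, 0],
  jaw=[0.5, 0.5, 0.5],
)

```text
t: 22.35
ee_pos: [0.5602, -0.2568, 0.116]
tool_rot: [3.141, -0.0, 1.213]
ft_force: [-0.1, -0.5, 4.7]
grip_width: 0.0603
gripper_force: 12.0
```

```bash
python3 go.py
```

```text
t 22.35 ee [ 0.5602 -0.2568  0.116 ] rot [ 3.1408e+00 -1.0000e-04  1.2130e+00] tool shift cm [-0.02  -0.028 -0.   ] q6 -0.185 f [-0.08 -0.45  4.69] tq [-0.144 -0.036 -0.119] w 0.06031914696378658 under-neck mm -13.51
```

Request:
servo_tool(
  slide=[
    [0, 0, 0.025],
    [0, 0, 0.025],
    [0, 0, 0],
  ],
  twist=[0.05, 0.05, 0],
  jaw=[0.5, 0.5, 0.5],
)

```text
t: 22.65
ee_pos: [0.5601, -0.2568, 0.1155]
tool_rot: [3.141, -0.0, 1.113]
ft_force: [1.6, -0.1, 5.8]
grip_width: 0.06
gripper_force: 12.0
```

Request:
servo_tool(
  slide=[
    [0, 0, 0.025],
    [0, 0, 0.025],
    [0, 0, 0],
  ],
  twist=[0.05, 0.05, 0],
  jaw=[0.5, 0.5, 0.5],
)

```text
t: 22.95
ee_pos: [0.5602, -0.2569, 0.115]
tool_rot: [3.141, -0.0, 1.013]
ft_force: [1.5, 0.2, 5.9]
grip_width: 0.0599
gripper_force: 12.0
```

Request:
servo_tool(
  slide=[
    [0, 0, 0.025],
    [0, 0, 0.025],
    [0, 0, 0],
  ],
  twist=[0.05, 0.05, 0],
  jaw=[0.5, 0.5, 0.5],
)

```text
t: 23.25
ee_pos: [0.5602, -0.2569, 0.1145]
tool_rot: [3.141, -0.0, 0.913]
ft_force: [0.6, -0.6, 5.1]
grip_width: 0.0599
gripper_force: 12.0
```

```bash
python3 go.py
```

```text
t 23.25 ee [ 0.5602 -0.2569  0.1145] rot [ 3.1408e+00 -1.0000e-04  9.1310e-01] tool shift cm [-0.016 -0.036 -0.   ] q6 0.115 f [ 0.65 -0.55  5.15] tq [-0.102 -0.016 -0.113] w 0.05988915319615443 under-neck mm -15.03
```

Near the pocket. From here I'll turn on without lowering and watch the torque.

Request:
servo_tool(
  slide=[
    [0, 0, 0.02],
    [0, 0, 0],
    [0, 0, 0],
  ],
  twist=[0.05, 0.05, 0],
  jaw=[0.5, 0.5, 0.5],
)

```text
t: 23.55
ee_pos: [0.5599, -0.2569, 0.1141]
tool_rot: [3.141, 0.0, 0.813]
ft_force: [-0.3, -0.8, 6.3]
grip_width: 0.0598
gripper_force: 12.0
```

Request:
servo_tool(
  slide=[
    [0, 0, 0],
    [0, 0, 0],
    [0, 0, 0],
  ],
  twist=[0.05, 0.05, 0],
  jaw=[0.5, 0.5, 0.5],
)

```text
t: 23.85
ee_pos: [0.5598, -0.2567, 0.1141]
tool_rot: [-3.141, 0.0, 0.713]
ft_force: [0.6, -0.2, 5.4]
grip_width: 0.0603
gripper_force: 12.0
```

```bash
python3 go.py
```

```text
t 23.85 ee [ 0.5598 -0.2567  0.1141] rot [-3.1413e+00  1.0000e-04  7.1310e-01] tool shift cm [-0.008  0.01  -0.   ] q6 0.315 f [ 0.59 -0.19  5.36] tq [-0.031  0.082 -0.101] w 0.060251821856546046 under-neck mm -15.41
```

Request:
servo_tool(
  slide=[
    [0, 0, 0],
    [0, 0, 0],
    [0, 0, 0],
  ],
  twist=[0.04, 0.04, 0],
  jaw=[0.5, 0.5, 0.5],
)

```text
t: 24.15
ee_pos: [0.5595, -0.2567, 0.1141]
tool_rot: [-3.141, 0.001, 0.635]
ft_force: [-0.3, -0.4, 5.5]
grip_width: 0.0601
gripper_force: 12.0
```

```bash
python3 go.py
```

```text
t 24.15 ee [ 0.5595 -0.2567  0.1141] rot [-3.1411e+00  9.0000e-04  6.3470e-01] tool shift cm [ 0.02   0.022 -0.   ] q6 0.394 f [-0.26 -0.38  5.53] tq [-0.153  0.205  0.287] w 0.060085915206354666 under-neck mm -15.43
```

Request:
servo_tool(
  slide=[
    [0, 0, 0],
    [0, 0, 0],
  ],
  twist=[0.02, 0],
  jaw=[0.5, 0.5],
)

```text
t: 24.35
ee_pos: [0.5597, -0.2566, 0.1141]
tool_rot: [-3.141, 0.0, 0.615]
ft_force: [0.5, -1.0, 5.4]
grip_width: 0.0599
gripper_force: 12.0
```

```bash
python3 go.py
```

```text
t 24.35 ee [ 0.5597 -0.2566  0.1141] rot [-3.1412e+00  5.0000e-04  6.1520e-01] tool shift cm [-0.005  0.021 -0.   ] q6 0.413 f [ 0.48 -1.05  5.36] tq [-0.082  0.13   0.446] w 0.05987475679486605 under-neck mm -15.45
```

The torque has risen to 0.45 N m at about 91° of travel and 15.4 mm down, so the cap is on its stop. Relieve, release and retreat.

Request:
servo_tool(
  slide=[
    [0, 0, -0.08],
    [0, 0, 0],
    [0, 0, 0],
    [0, 0, 0],
    [0, 0, 0],
    [0, 0, 0],
    [0, 0, 0],
    [0, 0, 0],
  ],
  twist=[-0.02, 0, 0, 0, 0, 0, 0, 0],
  jaw=[0.5, 0.55, 0.7, 0.9, 1, 1, 1, 1],
)

```text
t: 25.15
ee_pos: [0.5599, -0.2567, 0.1148]
tool_rot: [-3.142, -0.0, 0.631]
ft_force: [-0.3, -0.3, -0.2]
grip_width: 0.0937
gripper_force: 0.0
```

Request:
servo_tool(
  slide=[
    [0, 0, -1],
    [0, 0, -2],
    [0, 0, -3],
    [0, 0, -4],
    [-3, 0, -2],
    [-4, 0, 0],
    [-4, 0, 0],
    [-3, 0, 0],
    [0, 0, 0],
    [0, 0, 0],
    [0, 0, 0],
  ],
  twist=[0, 0, 0, 0, 0, 0, 0, 0, 0, 0, 0],
  jaw=[1, 1, 1, 1, 1, 1, 1, 1, 1, 1, 1],
)

```text
t: 26.25
ee_pos: [0.4478, -0.3388, 0.2352]
tool_rot: [3.141, -0.001, 0.631]
ft_force: [0.4, -0.7, 0.6]
grip_width: 0.0938
gripper_force: 0.0
```

```bash
python3 snap.py e1 wrist; python3 snap.py e2 side; python3 snap.py e3 scene; python3 - <<'E'
from h import *
for n in ("e1","e2","e3"):
    X=cloud(load(n)); m=(np.hypot(X[...,0]-.56,X[...,1]+.2566)<.045)&(X[...,2]>.132)&(X[...,2]<.15); P=X[m]
    if len(P)<30: print(n,len(P)); continue
    A=np.c_[P[:,:2]-[.56,-.2566],np.ones(len(P))]; k=np.linalg.lstsq(A,P[:,2],rcond=None)[0]
    print(n,len(P),np.median(P,axis=0).round(4),cv2.minEnclosingCircle(P[:,:2].astype(np.float32).reshape(-1,1,2)),"slope",k.round(4))
a,b=cv2.imread('pics/e1.png'),cv2.imread('pics/e2.png')
cv2.imwrite('pics/e.png',np.hstack([a[0:400,160:560],b[80:280,270:470].repeat(2,0).repeat(2,1)]))
E
```

```text
e1 26.25 [ 0.4478 -0.3388  0.2352] [ 3.1409e+00 -1.0000e-03  6.3140e-01] [ 0.4 -0.7  0.6] 0.09383315584904493
e2 26.3 [ 0.4479 -0.3387  0.235 ] [ 3.1412e+00 -8.0000e-04  6.3190e-01] [-0.7 -0.1 -0.1] 0.09382996626073127
e3 26.35 [ 0.4479 -0.3386  0.2349] [ 3.1415e+00 -5.0000e-04  6.3230e-01] [-0.3  0.1  0.1] 0.09387359895618523
e1 4114 [ 0.555  -0.2613  0.1398] ((0.5596367716789246, -0.2569969892501831), 0.031062481924891472) slope [0.0182 0.0121 0.1397]
e2 213 [ 0.5585 -0.2487  0.138 ] ((0.5591250658035278, -0.2533421218395233), 0.030314309522509575) slope [ 0.0153 -0.0568  0.1379]
e3 279 [ 0.5644 -0.2503  0.1392] ((0.5601888298988342, -0.25373291969299316), 0.03201043978333473) slope [-0.0391 -0.0438  0.139 ]
```

View pics/e.png

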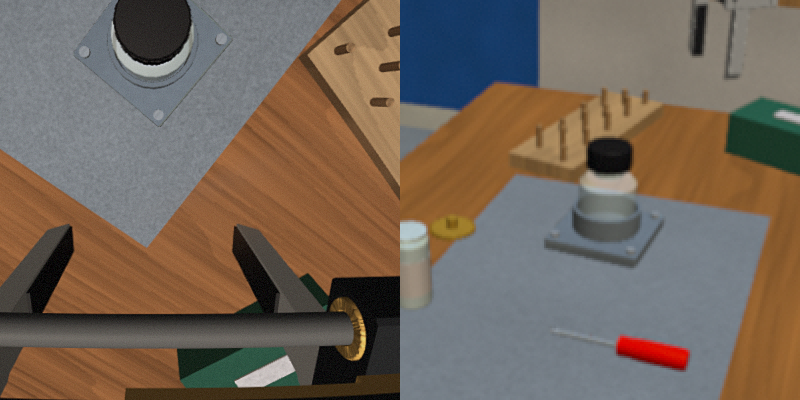

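The cap sits level on the jar, at (150,25) in the left half and (610,155) in the right half. Its top is at 0.1397 m, and 0.140 m is expected when home. The gripper is clear, so I'll hand in.

```bash
python3 -c "
from rig import manip; print(manip.hand_in())"
```

```text
the job is handed in; nothing more can be done
None
```

The cap is screwed home against its stop, level and released, and the job is handed in: its top measures 0.1397 m against the expected 0.140 m, though hand-in returned no verdict.

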